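Load the test kiln and close it up

ROBOT

A 7-joint arm with a two-finger parallel gripper is mounted at the origin on a cart in front of the work surface, level with it; the furniture and walls round the work are solid. World frame = base frame: x ahead of the robot, y to its left, z up, the work surface at z = 0. Lengths are in m, angles in rad, forces in N, time in s.
With the tool pointing down it reaches from about 0.35 to 0.9 m from the base axis. Payload 8.1 kg.
Tool frame: the origin (TCP) lies on the centre line of the jaws, within the pads' length; the fingertips stand 11 mm ahead of it and the grasp point (between the pads) lies 8 mm behind it (arm.nose_length is the distance from the TCP to the fingertips, in m); z points along the fingers, y is the line along which they close (so a half turn about z gives the same grasp; the last joint's range is limited). The gripper opens to 92 mm and grips with 3 to 60 N. Pads are 19 mm wide; open, the fingers measure 130 mm over their backs; the gripper's body (75 mm by 190 mm) begins 47 mm behind the grasp point.
Start: joints at [1.041, 0.434, 0.025, 1.573, -0.012, 1.134, -0.075], TCP at [0.259, -0.569, 0.201] pointing down, gripper open.
Joint ranges: [-2.62, 2.62], [-0.44, 2.09], [-1.27, 1.32], [0.08, 2.57], [-1.32, 4.46], [0.12, 2], [-2.74, 2.74]. Speed limits (rad/s): [2.22, 2.22, 3.01, 3.01, 3.14, 3.14, 3.14].

INTERFACE

Orientations are given as a rotation vector (axis times angle).
In Python, from cell import arm gives the robot as it stands.
- The arm moves only by the tool jog_arm, never from a script. Its argument "moves" is a list of rows, each a list of 4 numbers: the shift along the tool's x, y, z in m, then the turn about the tool's z in rad. In form: [[tx, ty, tz, spin], ...]. A call has 1 to 20 rows; each row is the pose to reach, as a shift and turn from the pose commanded when the call began, along the tool's axes at that moment; what a row does not reach only later rows make up. A row lasts 1/8 s, in which the tool goes at most 62.5 mm and 10.7 degrees, less where a joint would pass 70% of its speed; a pose out of reach is approached as far as the arm can. A call with a gripper value outside its range is refused whole. "hand" is the finger opening in m, from 0 to 0.0918, set as the call begins (left out, the last holds). The fingers move at their own pace and stop on an object; "newtons" is the grip in N (left out, the last holds). Time passes only in rows, so rows that repeat a pose let the fingers close. It gives the time, the measured TCP pose, the force, the opening and the grip force at its end, in the units of the state.
- arm.observe(): the state, without advancing time (a new reading comes with each control period).
- arm.get_image(name): name is "scene" or "top"; returns a dict with "color" (400x640x3 uint8, red, green, blue), "z_map" (400x640 float32, m along the optical axis (not along the pixel's ray), 0 where there is no reading), "fx", "fy", "cx", "cy" (pixels), "rvec" (rotation vector, rad) and "tvec" (3), from world to camera coordinates, as OpenCV has them. Camera axes: x right, y down, z forward; pixel columns grow to the right and rows downward; lengths in m; the calibration is good to about 2 mm. A picture is of the moment at which its call begins.
- arm.sign_off(): hands the job in; it is judged then, once.
The state is a dict: "clock": time; "joints": joint angles; "dq": joint speeds; "joint_efforts": joint torques, N m; "position": TCP position; "ee_rot": TCP orientation; "force": force on the tool from outside, world axes, zero at the start; "ft_torque": the same for the moment, N m; "width": opening from 0.0 (shut) to 1.0 (fully open); "gripper_force": force on a finger pad.
Only numpy, scipy, OpenCV 4.12 (cv2) and the standard library are available. Lean on these libraries where they do the work, as an engineer would, in place of code of your own. Each camera call takes 0.05 s, during which the arm holds its last target. There are 200 camera calls.

TASK

Stand the glaze test tile that is by the cup and the wooden stamp on the near right of the bench (not the one at the back) upright on the floor of the little kiln, beside the tile already in there, clear of that tile and of the walls (glaze would stick) and without disturbing that tile. Then lower the lid gently by its wooden bar - do not let it drop - until it is fully shut, and swing the latch all the way up so that its head lies over the fork on the lid.

Things in the scene. Friction and masses are not known exactly. Their poses are not given: they have to be found in the camera images.
- kiln: Bench test kiln, fixed: metal jacket 200 mm deep (x) by 270 wide (y), brick rim 116 mm above the bench, grey control box 48 mm wide on its left (+y) side. Origin: centre of its underside; -x is the front, with lid bar and latch. Chamber, open at the top, centred on the origin: 125 (x) by 190 (y), 66 mm deep, floor 50 mm above the bench; walls 37 mm thick front and back, 40 mm at the sides.
- kiln_floor (a point): Centre of the chamber floor, 50 mm above the bench; axes as the kiln.
- tile: The test tile to load: L-shaped, ceramic, pale glaze, on the bench right of the kiln, near a cup and a stamp (a like one at the back wall is not meant). 38 (x) by 40 (y) by 58 mm high, 30 g. Origin: centre of the underside; z up. Foot 6 mm thick; upright 7 mm thick from x = 12 to 19 mm, 40 mm wide along y, up to z = 58. Can be gripped by the side edges of the upright.
- kiln_tile: A like L-shaped tile (same size, origin and axes), already standing loose on the chamber floor in the left (+y) half of the chamber; it must stay as it is.
- lid (a joint): Lid angle in rad: 0 is shut, grows as the front edge rises; starts leaning open over the chamber at 1.04 to 1.14 (limit 1.2), so the chamber can only be entered from the front and above, with the tool tilted. Slab 200 x 270 x 28 mm; friction holds it above about 0.8 rad, lower down it falls shut if let go.
- lid_hinge (a point): Middle of the lid's hinge line (along the kiln's y) at the back of the kiln's rim: kiln frame x = 108 mm, z = 116 mm.
- lid_bar (a point): Middle of the round wooden bar by which the lid is moved: 14 mm thick, 90 mm long along the kiln's y, held 42 mm in front of the lid's front face by a bracket at each end. 250 mm from the hinge line and 14 mm above the lid's underside; kiln frame y = -45 mm. Axes turn with the lid (x from the bar to the hinge).
- latch (a joint): Latch angle in rad: 0 is upright, closed against the stop; grows as the latch swings forward and down, away from the kiln; at the start 1.2 to 1.45 (nearly level). It stays where it is left.
- latch_pivot (a point): Pivot of the latch on the kiln's front: kiln frame x = -121 mm, y = 75 mm, z = 60 mm; it turns about the kiln's y.
- latch_grip (a point): Middle of the wooden grip at the latch's end: round, 22 mm thick, 34 mm long, 104 mm from the pivot; axes turn with the latch (z from pivot to grip). At 83 mm from the pivot is a cross head 20 mm wide and 10 mm thick, which lies over the steel fork on the lid's front when the latch is upright; the grip's middle is then 164 mm above the bench.
Things that resemble listed ones, but are neither listed nor needed, are in the scene too. What is shaped like the tile but purple is not meant. Leave any orange look-alike of the kiln_tile alone.

How it is judged:
On the way, in this order (a step that is already met when the one before it is completed fails the run):
1. the tile stands upright on the chamber floor, let go, with the lid still open (z of tile in the frame of kiln_floor between -0.005 and 0.006 m and x of tile in the frame of kiln_floor between -0.042 and 0.042 m and y of tile in the frame of kiln_floor between -0.074 and 0.074 m and angle between tile's own z axis and vertical below 0.1 rad and contact force between the fingers and tile below 0.05 N and value of joint lid above 0.7 rad), for 0.2 s.
2. the lid is fully shut, the latch still off (value of joint lid below 0.03 rad and value of joint latch above 0.4 rad), for 0.2 s.
At the end, for the whole second after the job is handed in: Tile upright (6 deg), still, on the chamber floor, centre within 42 mm (front-back) and 74 mm (sideways) of the floor centre and over 42 mm from the centre of the other tile, which is upright, still and unmoved; lid shut within 0.03 rad; latch upright within 0.12 rad (z of tile in the frame of kiln_floor between -0.005 and 0.006 m and x of tile in the frame of kiln_floor between -0.042 and 0.042 m and y of tile in the frame of kiln_floor between -0.074 and 0.074 m and angle between each of tile, kiln_tile's own z axis and vertical below 0.1 rad and horizontal distance between tile and kiln_tile above 0.042 m and linear speed of each of tile, kiln_tile below 0.02 m/s and value of joint lid below 0.03 rad and value of joint latch below 0.12 rad); the robot touches nothing.
It fails at once if the tile in the kiln is shifted by more than 12 mm (distance of kiln_tile from where it was at the start of the episode above 0.012 m).
It fails at once if the two tiles touch (contact force between tile and kiln_tile above 0.3 N).
It fails at once if the lid drops or is slammed (closes faster than 1.6 rad/s) (velocity of joint lid below -1.6 rad/s).
It also fails if it takes over 72 s, if anything falls off the work surface, if the arm or the gripper's body presses on something with over 40 N, if the wrist force passes 120 N, or if a joint passes its speed limit or range.

## Working session

There is one attempt and no reset: what is moved stays moved. The work goes in short steps, Python scripts to look and compute and a tool call to move; the robot and the scene stay as the last step left them, time stands still between calls to the robot, and variables do not carry over. Pictures are saved under pics/ and viewed, at most 10 in all, crops included, and the job is handed in when it is done.

Besides the shell and the picture viewer there is one more tool, called after "Call:" by a JSON object that holds its "name" and its "arguments". jog_arm: Moves the arm, as the interface text tells. Its arguments: {"type":"object","properties":{"moves":{"type":"array"},"hand":{"type":"number"},"newtons":{"type":"number"}},"required":["moves"]}

```bash
ls; mkdir -p pics; cat > h.py <<'E'
import numpy as np, cv2
from scipy.spatial.transform import Rotation as R
from cell import arm
def cloud(im):
    z=im["z_map"]; v,u=np.mgrid[:z.shape[0],:z.shape[1]]
    pc=np.stack([(u-im["cx"])/im["fx"]*z,(v-im["cy"])/im["fy"]*z,z],-1)
    M=R.from_rotvec(im["rvec"]).as_matrix()
    w=(pc-np.array(im["tvec"]))@M
    w[z<=0]=np.nan
    return w
def save(name,c): cv2.imwrite("pics/"+name,cv2.cvtColor(c,cv2.COLOR_RGB2BGR))
E
python3 - <<'E'
from h import *
ims={n:arm.get_image(n) for n in("scene","top")}
for n in ims: np.savez("im_"+n,**ims[n],w=cloud(ims[n])); save(n+"0.png",ims[n]["color"])
print({k:np.round(v,3) for k,v in arm.observe().items()}, arm.nose_length)
for n in ims: print(n,ims[n]["fx"],-R.from_rotvec(ims[n]["rvec"]).as_matrix().T@ims[n]["tvec"])
E
```

```text
pics
{'clock': np.float64(0.1), 'joints': array([ 1.041,  0.435,  0.025,  1.574, -0.012,  1.134, -0.075]), 'dq': array([ 0.001, -0.001,  0.   , -0.004,  0.001,  0.001,  0.001]), 'joint_efforts': array([ 3.0000e-03, -6.6912e+01,  9.8800e-01, -3.1515e+01, -6.0000e-02,
        3.7000e-02,  0.0000e+00]), 'position': array([ 0.258, -0.569,  0.201]), 'ee_rot': array([-3.069e+00, -6.650e-01,  1.000e-03]), 'force': array([-0.604,  0.08 ,  0.021]), 'ft_torque': array([0.028, 0.012, 0.012]), 'gripper_force': np.float64(0.0), 'width': np.float64(1.003)} 0.011
scene 370.265271033711 [0.0263715  0.54153466 0.68716145]
top 442.9843570319863 [ 0.46173092 -0.06315371  1.35781738]
```

View pics/scene0.png

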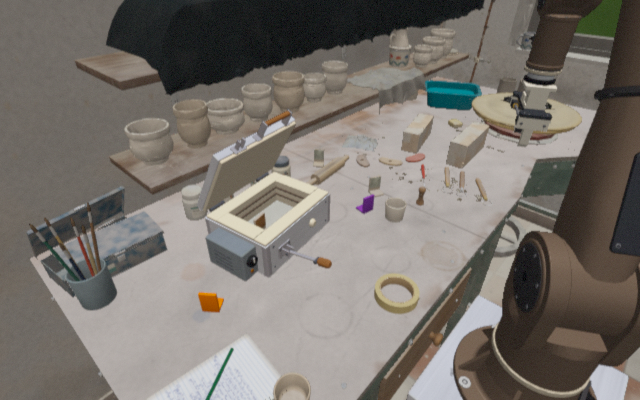

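View pics/top0.png

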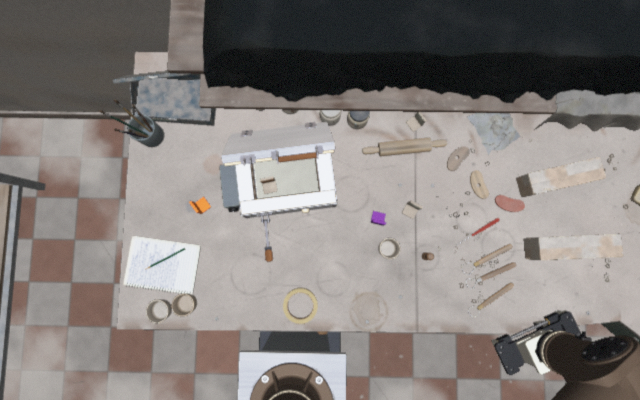

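The top view shows these tile-like shapes: a pale tile by the cup and stamp at (411,209), a pale one at the back at (420,118), a purple one at (378,217), an orange one at (200,205), and the kiln tile at (268,185). In the scene view the tile by the cup is at (375,184) and the back one is at (319,157). I choose the one by the cup. Next I measure it and check it in one crop.

```bash
python3 - <<'E'
from h import *
t=np.load("im_top.npz"); s=np.load("im_scene.npz")
a=cv2.resize(t["color"][190:265,365:440],(400,400),interpolation=cv2.INTER_CUBIC)
b=cv2.resize(s["color"][165:225,345:430],(400,282),interpolation=cv2.INTER_CUBIC)
c=cv2.resize(t["color"][115:270,215:345],(400,477),interpolation=cv2.INTER_CUBIC)
can=np.zeros((600,800,3),np.uint8); can[:400,:400]=a[:400]; can[:477,400:]=c
d=cv2.resize(s["color"][165:225,345:430],(283,200),interpolation=cv2.INTER_CUBIC); can[400:600,:283]=d
save("crop1.png",can)
# rim: z 0.105..0.125
for n,I in(("top",t),("scene",s)):
    w=I["w"]; m=(abs(w[...,2]-.116)<.008)&(w[...,0]>.38)&(w[...,0]<.72)&(abs(w[...,1]-.05)<.25)
    m=cv2.morphologyEx(m.astype(np.uint8),cv2.MORPH_OPEN,np.ones((3,3)))
    k,l,st,_=cv2.connectedComponentsWithStats(m)
    i=1+np.argmax(st[1:,4]); P=w[l==i]; print(n,st[i],np.median(P[:,2]),cv2.minAreaRect((P[:,:2]).astype(np.float32)))
    # tile
    m=(w[...,2]>.012)&(w[...,2]<.08)&(w[...,0]>.35)&(w[...,0]<.5)&(w[...,1]<-.3)&(w[...,1]>-.42)
    v,u=np.nonzero(m); print(n,"tile px",u.min() if len(u) else 0,len(u))
    k,l,st,ce=cv2.connectedComponentsWithStats(m.astype(np.uint8))
    for i in range(1,k):
        P=w[l==i]
        if len(P)>6: print(st[i],P.mean(0).round(3),P.min(0).round(3),P.max(0).round(3),I["color"][l==i].mean(0).astype(int))
E
```

```text
top [ 236  157  101   58 2300] 0.11508443778399333 ((0.6413664817810059, 0.022972986102104187), (0.14603422582149506, 0.2750868499279022), 7.952893257141113)
top tile px 394 132
[394 240   7  16  67] [ 0.464 -0.306  0.041] [ 0.444 -0.313  0.017] [ 0.488 -0.3    0.058] [141 134 125]
[423 252  11   8  65] [ 0.443 -0.396  0.047] [ 0.433 -0.408  0.012] [ 0.454 -0.388  0.066] [119 101  87]
scene [ 214  179  114   69 2015] 0.11447494686261724 ((0.652175784111023, 0.029025539755821228), (0.17334358394145966, 0.2774064838886261), 7.959906101226807)
scene tile px 394 169
[417 187   9  16  87] [ 0.441 -0.39   0.04 ] [ 0.432 -0.401  0.012] [ 0.452 -0.382  0.064] [107  88  71]
[394 198  12  11  81] [ 0.465 -0.303  0.039] [ 0.446 -0.31   0.017] [ 0.482 -0.3    0.055] [150 141 130]
```

View pics/crop1.png

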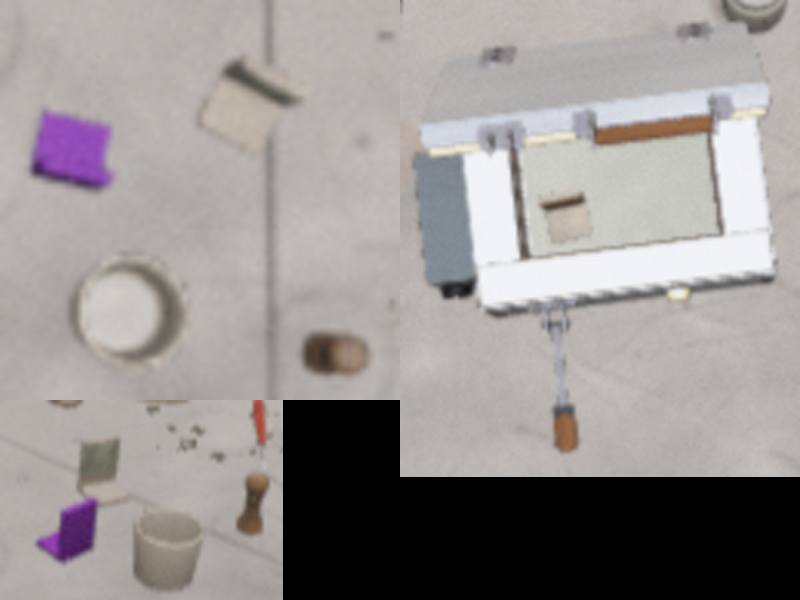

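The crop confirms the choice. The pale L-tile is at top pixel (411,209), with its upright on the far-right side. The cup is below it and the stamp is at the right. The purple look-alike is at its left. The kiln tile is in the left half of the chamber, and the latch points at the robot. Now I measure the poses.

```bash
cat >> h.py <<'E'
def ray(I,u,v,z):
    M=R.from_rotvec(I["rvec"]).as_matrix(); c=-M.T@I["tvec"]
    d=M.T@np.array([(u-I["cx"])/I["fx"],(v-I["cy"])/I["fy"],1.]); return c+d*(z-c[2])/d[2]
E
python3 - <<'E'
from h import *
t=np.load("im_top.npz"); s=np.load("im_scene.npz")
yaw=np.radians(7.955); ex=np.array([np.cos(yaw),np.sin(yaw)]); ey=np.array([-ex[1],ex[0]])
for n,I in(("top",t),("scene",s)):
    w=I["w"]
    m=(abs(w[...,2]-.116)<.008)&(w[...,0]>.38)&(w[...,0]<.72)&(abs(w[...,1]-.05)<.25)
    k,l,st,_=cv2.connectedComponentsWithStats(cv2.morphologyEx(m.astype(np.uint8),cv2.MORPH_OPEN,np.ones((3,3))))
    P=w[l==1+np.argmax(st[1:,4])]; q=np.c_[P[:,:2]@ex,P[:,:2]@ey]
    print(n,"rim x'",np.percentile(q[:,0],[0,.5,2,98]).round(4),"y'",np.percentile(q[:,1],[0,.5,99.5,100]).round(4))
    # inner front edge: along y' mid, gaps
    f=q[(abs(q[:,1]-np.median(q[:,1]))<.05)]; h,e=np.histogram(f[:,0],bins=np.arange(.5,.75,.005)); print([(round(b,3),c) for b,c in zip(e,h) if c])
    f=q[q[:,0]>q[:,0].min()+.06]; h,e=np.histogram(f[:,1],bins=np.arange(-.2,.2,.005)); print([(round(b,3),c) for b,c in zip(e,h) if c])
    # tile cloud
    m=(w[...,2]>.004)&(w[...,2]<.08)&(w[...,0]>.5)&(w[...,0]<.67)&(w[...,1]<-.28)&(w[...,1]>-.45)
    k,l,st,ce=cv2.connectedComponentsWithStats(m.astype(np.uint8))
    for i in range(1,k):
        P=w[l==i]
        if len(P)>10:
            print("tile",st[i],P.mean(0).round(3),P.min(0).round(3),P.max(0).round(3))
            for lo,hi in((.003,.012),(.02,.045),(.045,.07)):
                Q=P[(P[:,2]>lo)&(P[:,2]<hi)]
                if len(Q)>4: print(lo,len(Q),cv2.minAreaRect(Q[:,:2].astype(np.float32)))
    hi=w[(w[...,2]>.15)&(w[...,0]>.5)&(w[...,0]<.95)&(abs(w[...,1])<.5)]
    h=(hi*20).astype(int)/20; u,c=np.unique(h[:,[0,2]],axis=0,return_counts=True); print("high",[(*a,b) for a,b in zip(u.round(2).tolist(),c.tolist()) if b>15])
E
python3 - <<'E'
import numpy as np
t=np.load("im_top.npz"); c=t["color"][200:222,400:424].mean(2).astype(int); print("\n".join(" ".join(map(str,r)) for r in c))
print((t["w"][200:222:1,400:424,2]*1000).round().astype(int))
E
```

```text
top rim x' [0.5654 0.5666 0.5681 0.7017] y' [-0.2036 -0.2021  0.0696  0.0715]
[(np.float64(0.565), np.int64(41)), (np.float64(0.57), np.int64(64)), (np.float64(0.575), np.int64(65)), (np.float64(0.58), np.int64(60)), (np.float64(0.585), np.int64(61)), (np.float64(0.59), np.int64(63)), (np.float64(0.595), np.int64(62)), (np.float64(0.6), np.int64(58)), (np.float64(0.605), np.int64(5))]
[(np.float64(-0.2), np.int64(43)), (np.float64(-0.195), np.int64(48)), (np.float64(-0.19), np.int64(46)), (np.float64(-0.185), np.int64(46)), (np.float64(-0.18), np.int64(46)), (np.float64(-0.175), np.int64(47)), (np.float64(-0.17), np.int64(47)), (np.float64(-0.165), np.int64(36)), (np.float64(0.025), np.int64(15)), (np.float64(0.03), np.int64(48)), (np.float64(0.035), np.int64(51)), (np.float64(0.04), np.int64(50)), (np.float64(0.045), np.int64(49)), (np.float64(0.05), np.int64(54)), (np.float64(0.055), np.int64(51)), (np.float64(0.06), np.int64(53)), (np.float64(0.065), np.int64(45)), (np.float64(0.07), np.int64(6))]
tile [402 200  21  19 185] [ 0.585 -0.354  0.023] [ 0.556 -0.377  0.004] [ 0.609 -0.
[... 16811 characters left out ...]
        -2                   -1                   -3
                    -5                    0                   -4]
 [                   6                    0                   -7
                    -3                   -3                   -1
                    -1                    3                    0
                     2                   -1                   -2
                     1                   -4                    1
                     0                   -8                   -3
                    -4                   -2                    4
                     0                    0                    1]]<stdin>:3: RuntimeWarning: invalid value encountered in cast
```

```bash
cat >> h.py <<'E'
YAW=np.radians(7.955); EX=np.array([np.cos(YAW),np.sin(YAW)]); EY=np.array([-EX[1],EX[0]])
KC=.666*EX-.064*EY
def tok(w):
    d=w[...,:2]-KC; return np.stack([d@EX,d@EY,w[...,2]],-1)
def tow(k): k=np.asarray(k,float); return np.r_[KC+k[0]*EX+k[1]*EY,k[2]]
def goto(xyz,yaz,cur=None):
    "shift (tool axes) and spin so that TCP goes to xyz with tool y at azimuth yaz (deg); keep spin raw"
    o=arm.observe(); p=o["position"]; M=R.from_rotvec(o["ee_rot"]).as_matrix()
    a=np.degrees(np.arctan2(M[1,1],M[0,1]))
    print("at",p.round(4),"yaz",a.round(2),"tilt",np.degrees(np.arccos(-M[2,2])).round(2),"j7",o["joints"][6].round(3),"-> shift",(M.T@(np.asarray(xyz)-p)).round(4),"spin",np.radians(-(yaz-a)).round(4))
E
python3 - <<'E'
from h import *
for n in("top","scene"):
    I=np.load(f"im_{n}.npz"); w=I["w"]; k=tok(w); c=I["color"].astype(int)
    hsv=cv2.cvtColor(I["color"],cv2.COLOR_RGB2HSV)
    lid=(k[...,2]>.15)&(abs(k[...,1])<.14)&(k[...,0]>-.1)&(k[...,0]<.2)&(k[...,2]<.45)
    brown=(hsv[...,1]>110)&(hsv[...,2]>50)&(hsv[...,0]<20)
    b=k[brown&(k[...,2]>.25)&(abs(k[...,1])<.15)&(k[...,0]<.1)]
    print(n,"bar",len(b),np.median(b,0).round(4),np.percentile(b,[2,98],axis=0).round(3).tolist())
    g=k[brown&(k[...,2]>.03)&(k[...,0]<-.15)&(k[...,0]>-.3)&(abs(k[...,1]-.075)<.05)]
    print("latch",len(g),np.median(g,0).round(4),np.percentile(g,[2,98],axis=0).round(3).tolist())
    L=k[lid&~brown]; r=np.hypot(L[:,0]-.108,L[:,2]-.116); a=np.arctan2(L[:,2]-.116,.108-L[:,0])
    q=a[(r>.08)&(r<.19)&(abs(L[:,1])<.08)]; print("lid ang", len(q),np.percentile(q,[2,10,50,90]).round(3))
    t=(k[...,2]>.058)&(k[...,2]<.112)&(abs(k[...,0])<.055)&(abs(k[...,1])<.085)
    kk,l,st,_=cv2.connectedComponentsWithStats(t.astype(np.uint8))
    for i in range(1,kk):
        if st[i,4]>15: P=k[l==i]; print("in kiln",st[i,4],P.min(0).round(3),P.max(0).round(3),P.mean(0).round(3)); Q=P[P[:,2]>.09]; print(len(Q),cv2.minAreaRect(Q[:,:2].astype(np.float32)) if len(Q)>4 else 0)
    sh=w[(w[...,2]>.3)&(w[...,0]>.72)&(w[...,0]<1)&(w[...,1]>-.25)&(w[...,1]<.25)]
    for z0 in np.arange(.3,.62,.04):
        s=sh[(sh[:,2]>z0)&(sh[:,2]<z0+.04)]
        if len(s)>20: print("shelf z",z0.round(2),len(s),"xmin",np.percentile(s[:,0],[1,10]).round(3))
I=np.load("im_scene.npz")["w"]; p=I[(I[...,2]>.1)&(I[...,1]<-.45)&(I[...,0]<.45)&(I[...,0]>.1)&(I[...,2]<.6)]
for z0 in np.arange(.18,.6,.04):
    s=p[(p[:,2]>z0)&(p[:,2]<z0+.04)]-[.2585,-.569,0]
    if len(s): u=np.array([.91,.414,0]); v=np.array([.414,-.91,0]); print(z0.round(2),len(s),np.percentile(s@u,[2,98]).round(3),np.percentile(s@v,[2,98]).round(3))
goto([.5935,-.356,.15],62.5); goto([.5935,-.356,.037],-117.5)
E
```

```text
top bar 144 [-0.0046 -0.0476  0.3453] [[-0.008, -0.087, 0.34], [-0.0, -0.006, 0.349]]
latch 62 [-0.2222  0.0718  0.0869] [[-0.236, 0.064, 0.082], [-0.208, 0.079, 0.092]]
lid ang 1376 [1.211 1.227 1.395 2.353]
in kiln 77 [-0.011  0.031  0.059] [-0.001  0.07   0.111] [-0.007  0.049  0.094]
49 ((-0.0053171636536717415, 0.05082836374640465), (0.008015218190848827, 0.038465116173028946), 5.659795761108398)
shelf z 0.38 61 xmin [0.79  0.796]
shelf z 0.42 3152 xmin [0.782 0.793]
shelf z 0.46 2765 xmin [0.797 0.8  ]
shelf z 0.5 2415 xmin [0.802 0.806]
shelf z 0.54 3322 xmin [0.807 0.811]
shelf z 0.58 10090 xmin [0.818 0.827]
scene bar 127 [-0.0071 -0.0412  0.3437] [[-0.627, -0.084, 0.339], [0.002, 0.049, 0.535]]
latch 98 [-0.2256  0.081   0.0848] [[-0.239, 0.071, 0.077], [-0.207, 0.086, 0.089]]
lid ang 1012 [1.047 1.05  1.056 2.323]
in kiln 143 [-0.012  0.034  0.06 ] [-0.001  0.076  0.108] [-0.008  0.054  0.092]
84 ((-0.0065451571717858315, 0.05521692335605621), (0.008082128129899502, 0.0412541963160038), 6.099392890930176)
shelf z 0.3 460 xmin [0.911 0.915]
shelf z 0.38 193 xmin [0.788 0.796]
shelf z 0.42 3592 xmin [0.781 0.793]
shelf z 0.46 3177 xmin [0.796 0.8  ]
shelf z 0.5 3538 xmin [0.801 0.805]
shelf z 0.54 3411 xmin [0.807 0.811]
shelf z 0.58 422 xmin [0.818 0.822]
0.18 336 [-0.497 -0.077] [0.61  1.111]
0.22 711 [-0.501  0.012] [-0.066  1.163]
0.26 578 [-0.497  0.037] [-0.089  1.16 ]
0.3 1066 [-0.484  0.038] [-0.097  1.157]
0.34 391 [-0.02   0.027] [-0.054  0.008]
0.38 561 [-0.033  0.038] [-0.053 -0.002]
0.42 637 [-0.035  0.042] [-0.045 -0.006]
0.46 684 [-0.034  0.043] [-0.044  0.016]
0.5 717 [-0.034  0.042] [-0.043 -0.004]
0.54 910 [-0.045  0.054] [-0.072  0.004]
0.58 254 [-0.048  0.049] [-0.101 -0.038]
at [ 0.2584 -0.5685  0.2006] yaz -65.55 tilt 0.08 j7 -0.075 -> shift [ 0.393  -0.0547  0.0507] spin -2.2349
at [ 0.2584 -0.5685  0.2006] yaz -65.55 tilt 0.08 j7 -0.075 -> shift [ 0.393  -0.0546  0.1637] spin 0.9067
```

Everything agrees with the given sizes. The lid is at about 1.05 rad, the kiln tile's upright is near (−6, 53) mm in the kiln frame, and the latch is at about 1.3. Jogging keeps the tool vertical, so I'll first push the lid back towards its 1.2 limit by the bar. That gives the vertical wrist room to enter at the front of the chamber.

```bash
python3 - <<'E'
from h import *
p=tow([-.06,-.045,.34]); print(p); goto(p,-82.045)
E
```

```text
[ 0.61525359 -0.02408355  0.34      ]
at [ 0.2584 -0.5685  0.2006] yaz -65.55 tilt 0.08 j7 -0.075 -> shift [ 0.5501 -0.3481 -0.1389] spin 0.2879
```

Call:
{"name": "jog_arm", "arguments": {"moves": [[0,0,-0.06,0],[0.05,-0.03,-0.12,0.1],[0.1,-0.06,-0.139,0.2],[0.15,-0.09,-0.139,0.288],[0.2,-0.125,-0.139,0.288],[0.25,-0.16,-0.139,0.288],[0.3,-0.19,-0.139,0.288],[0.35,-0.22,-0.139,0.288],[0.4,-0.25,-0.139,0.288],[0.45,-0.285,-0.139,0.288],[0.5,-0.316,-0.139,0.288],[0.54,-0.34,-0.139,0.288],[0.55,-0.348,-0.139,0.288],[0.55,-0.348,-0.139,0.288],[0.55,-0.348,-0.139,0.288]], "hand": 0, "newtons": 20}}

```text
clock: 1.98
position: [0.6148, -0.0266, 0.3404]
ee_rot: [3.133, 0.214, -0.001]
force: [-0.4, -0.4, 0.7]
width: 0.004
gripper_force: 0.0
```

```bash
python3 - <<'E'
from h import *
goto(tow([.014,-.045,.345]),-82.045); o=arm.observe(); print(o["clock"],o["width"],tok(o["position"]),o["joints"].round(2))
E
```

```text
at [ 0.6148 -0.0266  0.3404] yaz -82.19 tilt 0.07 j7 -1.551 -> shift [ 0.0748 -0.0026 -0.0047] spin -0.0025
1.975 0.003922662873161978 [-0.0607931  -0.04742207  0.34035652] [ 0.11  0.36 -0.23  1.35  0.08  1.44 -1.55]
```

Call:
{"name": "jog_arm", "arguments": {"moves": [[0.012,0,0,0],[0.024,0,-0.001,0],[0.032,0,-0.002,0],[0.038,0,-0.003,0],[0.043,0,-0.004,0],[0.048,0,-0.005,0],[0.053,0,-0.006,0],[0.057,0,-0.007,0],[0.061,0,-0.008,0],[0.064,0,-0.008,0],[0.064,0,-0.008,0]]}}

```text
clock: 3.35
position: [0.6789, -0.0156, 0.3482]
ee_rot: [-3.134, -0.218, 0.0]
force: [-0.3, 0.0, -0.3]
width: 0.002
gripper_force: 0.0
```

```bash
cat >> h.py <<'E'
def bar(n):
    I=arm.get_image(n); k=tok(cloud(I)); hsv=cv2.cvtColor(I["color"],cv2.COLOR_RGB2HSV)
    m=(hsv[...,1]>110)&(hsv[...,2]>50)&(hsv[...,0]<20)&(k[...,2]>.12)&(k[...,2]<.38)&(abs(k[...,1]+.045)<.06)&(k[...,0]<.1)&(k[...,0]>-.18)
    b=k[m]; print(n,"bar",len(b),np.median(b,0).round(4),"angle~",np.arctan2(np.median(b[:,2])-.12,.108-np.median(b[:,0])).round(3)-.0)
    return I
E
python3 - <<'E'
from h import *
bar("top"); I=bar("scene"); o=arm.observe(); print(tok(o["position"]),o["force"])
E
```

```text
top bar 0 [nan nan nan] angle~ nan
scene bar 115 [-0.0069 -0.045   0.3437] angle~ 1.096
[ 0.00397377 -0.04544515  0.34828399] [-1.52931219 -0.003619    0.2262937 ]
  return _methods._mean(a, axis=axis, dtype=dtype,
  ret = um.true_divide(
  ret = ret.dtype.type(ret / rcount)
```

```bash
python3 - <<'E'
from h import *
I=arm.get_image("scene"); save("s1.png",cv2.resize(I["color"][60:290,160:400],(720,600),interpolation=cv2.INTER_CUBIC)); print(arm.observe()["position"])
E
```

```text
[ 0.6786624  -0.01574156  0.34833762]
```

View pics/s1.png

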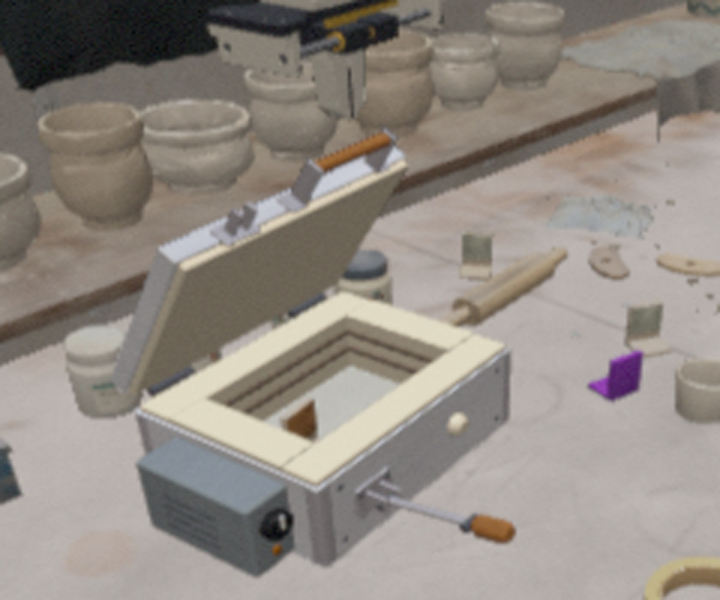

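The bar is unmoved at crop (355,150). The closed fingertips appear above it, at crop (340,112). The TCP reading says they should be level with it, so I check the gripper's position against the images.

```bash
python3 - <<'E'
from h import *
for n in("scene","top"):
    I=arm.get_image(n); k=tok(cloud(I)); p=arm.observe()["position"]
    for z in (p[2],p[2]-.011): print(n,"TCP px",cv2.projectPoints(np.r_[p[:2],z],I["rvec"],I["tvec"],np.array([[I["fx"],0,I["cx"]],[0,I["fy"],I["cy"]],[0,0,1]]),None)[0].ravel().round(1))
    m=(abs(k[...,0]-.0)<.09)&(abs(k[...,1]+.045)<.1)&(k[...,2]>.30)&(k[...,2]<.5)
    hsv=cv2.cvtColor(I["color"],cv2.COLOR_RGB2HSV)
    for z0 in np.arange(.3,.5,.01):
        s=k[m&(k[...,2]>=z0)&(k[...,2]<z0+.01)]
        if len(s)>5: print(z0.round(2),len(s),"x",np.percentile(s[:,0],[3,97]).round(3),"y",np.percentile(s[:,1],[3,97]).round(3))
E
```

```text
scene TCP px [274.9 114.3]
scene TCP px [275.2 118.6]
0.3 291 x [0.007 0.026] y [-0.129  0.046]
0.31 81 x [0.001 0.029] y [-0.091  0.035]
0.32 36 x [-0.007  0.016] y [-0.089  0.007]
0.33 85 x [-0.011  0.007] y [-0.089  0.007]
0.34 140 x [-0.011  0.002] y [-0.091  0.006]
0.37 25 x [-0.008  0.015] y [-0.051 -0.034]
0.38 58 x [-0.008  0.013] y [-0.06  -0.027]
0.39 72 x [-0.007  0.013] y [-0.06  -0.026]
0.4 71 x [-0.008  0.012] y [-0.06  -0.025]
0.41 76 x [-0.008  0.012] y [-0.062 -0.024]
0.42 80 x [-0.008  0.013] y [-0.061 -0.023]
0.43 56 x [-0.03   0.033] y [-0.125  0.043]
0.44 273 x [-0.033  0.034] y [-0.125  0.044]
0.45 405 x [-0.033  0.032] y [-0.125  0.044]
0.46 335 x [-0.033  0.033] y [-0.126  0.05 ]
0.47 384 x [-0.033  0.031] y [-0.127  0.052]
0.48 489 x [-0.029  0.034] y [-0.133  0.049]
0.49 184 x [-0.019  0.024] y [-0.056  0.007]
top TCP px [296.1 153.1]
top TCP px [296.3 154.1]
0.45 23 x [-0.032 -0.021] y [-0.132  0.037]
0.46 14 x [-0.032 -0.031] y [-0.138  0.043]
0.47 195 x [-0.032  0.038] y [-0.142  0.044]
0.48 604 x [-0.03   0.038] y [-0.141  0.046]
```

```bash
python3 - <<'E'
from h import *
for n in("scene","top"):
    I=np.load(f"im_{n}.npz"); w=I["w"]; d=w-[.2584,-.5685,.2006]; u=d@[.9104,.4138,0]; v=d@[.4138,-.9104,0]; z=d[...,2]
    m=(abs(u)<.05)&(abs(v)<.11)
    for z0 in np.arange(-.06,.2,.01):
        s=m&(z>=z0)&(z<z0+.01)
        if s.sum()>4: print(n,z0.round(2),s.sum(),"u",np.percentile(u[s],[3,97]).round(3),"v",np.percentile(v[s],[3,97]).round(3))
E
```

```text
scene 0.02 29 u [-0.009  0.012] v [-0.054  0.049]
scene 0.03 48 u [-0.009  0.012] v [-0.063  0.055]
scene 0.04 38 u [-0.008  0.012] v [-0.067  0.051]
scene 0.05 34 u [-0.008  0.012] v [-0.067 -0.052]
scene 0.06 39 u [-0.009  0.012] v [-0.068 -0.055]
scene 0.07 34 u [-0.009  0.012] v [-0.068 -0.054]
scene 0.08 16 u [-0.033  0.034] v [-0.086 -0.066]
scene 0.09 138 u [-0.031  0.037] v [-0.09   0.057]
scene 0.1 191 u [-0.032  0.038] v [-0.09   0.065]
scene 0.11 147 u [-0.032  0.038] v [-0.096  0.08 ]
scene 0.12 158 u [-0.032  0.038] v [-0.097  0.071]
scene 0.13 327 u [-0.029  0.036] v [-0.096  0.084]
scene 0.14 105 u [-0.019  0.027] v [-0.054  0.007]
scene 0.15 103 u [-0.019  0.027] v [-0.053  0.008]
scene 0.16 92 u [-0.019  0.024] v [-0.053 -0.007]
scene 0.17 91 u [-0.02   0.023] v [-0.054  0.002]
scene 0.18 176 u [-0.033  0.038] v [-0.053 -0.009]
scene 0.19 186 u [-0.031  0.037] v [-0.049  0.   ]
top 0.02 9 u [-0.007  0.01 ] v [0.047 0.055]
top 0.03 8 u [-0.003  0.012] v [0.047 0.061]
top 0.04 10 u [-0.003  0.012] v [0.047 0.061]
top 0.07 9 u [0.008 0.011] v [0.048 0.057]
top 0.09 39 u [-0.015  0.036] v [-0.086  0.084]
top 0.1 208 u [0.023 0.036] v [-0.075  0.08 ]
top 0.11 217 u [-0.031  0.037] v [-0.091  0.083]
top 0.12 179 u [-0.029  0.036] v [-0.094  0.091]
top 0.13 1020 u [-0.03   0.034] v [-0.092  0.093]
top 0.14 86 u [-0.018  0.026] v [-0.049  0.016]
top 0.15 40 u [-0.02   0.025] v [-0.049 -0.019]
top 0.16 38 u [-0.021  0.022] v [-0.049 -0.044]
top 0.17 58 u [-0.019  0.035] v [-0.049 -0.005]
top 0.18 217 u [-0.035  0.037] v [-0.049  0.007]
top 0.19 293 u [-0.031  0.037] v [-0.048  0.002]
```

The gripper's true height is consistent in both poses and in both cameras. The fingertips sit 23 mm above the reported TCP z, where −11 mm was expected, so the reported z is about 34 mm too low. From here I use tip z = reported z + 0.023. Now I redo the push lower down.

Call:
{"name": "jog_arm", "arguments": {"moves": [[-0.025,0,0,0],[-0.05,0,0,0],[-0.05,0,0,0],[-0.05,0,0.023,0],[-0.05,0,0.046,0],[-0.04,0,0.046,0],[-0.03,0,0.046,0],[-0.025,0,0.045,0],[-0.02,0,0.044,0],[-0.015,0,0.043,0],[-0.01,0,0.042,0],[-0.005,0,0.041,0],[-0.002,0,0.04,0],[0.001,0,0.04,0],[0.004,0,0.04,0],[0.004,0,0.04,0]]}}

```text
clock: 5.6
position: [0.6831, -0.015, 0.3081]
ee_rot: [-3.134, -0.218, -0.001]
force: [-0.3, 0.5, 0.9]
width: 0.002
gripper_force: 0.4
```

```bash
python3 - <<'E'
from h import *
I=bar("scene"); o=arm.observe(); print(o["clock"],tok(o["position"]),o["force"])
E
```

```text
scene bar 45 [ 0.0221 -0.0158  0.3559] angle~ 1.222
5.65 [ 0.00845378 -0.04539558  0.30813503] [-0.43819634 -0.89825141  0.56529431]
```

```bash
python3 - <<'E'
from h import *
goto([.5935,-.356,.12],62.5)
E
```

```text
at [ 0.6831 -0.015   0.3081] yaz -82.05 tilt 0.03 j7 -1.569 -> shift [-0.136   0.3253  0.188 ] spin -2.5228
```

Call:
{"name": "jog_arm", "arguments": {"moves": [[-0.04,0,0,0],[-0.08,0.03,0,-0.18],[-0.1,0.08,0,-0.36],[-0.12,0.13,0,-0.54],[-0.13,0.18,0,-0.72],[-0.136,0.23,0.03,-0.9],[-0.136,0.28,0.06,-1.08],[-0.136,0.31,0.1,-1.26],[-0.136,0.325,0.14,-1.44],[-0.136,0.325,0.17,-1.62],[-0.136,0.325,0.188,-1.8],[-0.136,0.325,0.188,-1.98],[-0.136,0.325,0.188,-2.16],[-0.136,0.325,0.188,-2.34],[-0.136,0.325,0.188,-2.5228],[-0.136,0.325,0.188,-2.5228],[-0.136,0.325,0.188,-2.5228],[-0.136,0.325,0.188,-2.5228]], "hand": 0.08}}

```text
clock: 7.9
position: [0.5931, -0.3558, 0.1204]
ee_rot: [0.75, 3.05, -0.0]
force: [-1.2, 0.1, -0.3]
width: 0.872
gripper_force: 0.0
```

```bash
python3 - <<'E'
from h import *
goto([.5935,-.356,.002],62.5); o=arm.observe(); print(o["clock"],o["width"])
# finger positions seen, relative to TCP in world
for n in("scene","top"):
    I=arm.get_image(n); w=cloud(I); d=w-o["position"]; a=np.radians(62.5); v=d@[np.cos(a),np.sin(a),0]; u=d@[np.sin(a),-np.cos(a),0]
    m=(abs(u)<.05)&(abs(v)<.08)&(d[...,2]>.02)&(d[...,2]<.075)
    for sg in(1,-1):
        s=m&(v*sg>.03)
        if s.sum()>5: print(n,s.sum(),"u",np.percentile(u[s],[3,97]).round(4),"v",np.percentile(v[s],[3,97]).round(4),"zmin",np.percentile(d[...,2][s],2).round(4))
    p=w[(w[...,2]>.045)&(w[...,2]<.07)&(np.hypot(w[...,0]-.5935,w[...,1]+.356)<.04)]
    if len(p)>5: print("upright",len(p),cv2.minAreaRect(p[:,:2].astype(np.float32)))
E
```

```text
at [ 0.5931 -0.3558  0.1204] yaz 62.36 tilt 0.02 j7 1.211 -> shift [-0.0004  0.      0.1184] spin -0.0024
7.9 0.8715668039967386
scene 100 u [-0.0136  0.0108] v [0.0422 0.0608] zmin 0.0272
scene 118 u [-0.0132  0.0083] v [-0.0556 -0.0371] zmin 0.026
upright 47 ((0.5938620567321777, -0.3532865345478058), (0.03876101225614548, 0.009544485248625278), 65.48965454101562)
upright 27 ((0.5917148590087891, -0.359401136636734), (0.03612840548157692, 0.004093777853995562), 64.58567810058594)
```

Call:
{"name": "jog_arm", "arguments": {"moves": [[0,0,0.045,-0.015],[0,0,0.085,-0.015],[0,0,0.11,-0.015],[0,0,0.118,-0.015],[0,0,0.118,-0.015],[0,0,0.118,-0.015]]}}

```text
clock: 8.75
position: [0.5939, -0.3561, 0.0038]
ee_rot: [0.724, 3.055, -0.001]
force: [-0.4, 0.1, -0.4]
width: 0.874
gripper_force: 0.0
```

Call:
{"name": "jog_arm", "arguments": {"moves": [[0,0,0,0],[0,0,0,0],[0,0,0,0],[0,0,0,0],[0,0,0,0],[0,0,0,0]], "hand": 0.02, "newtons": 12}}

```text
clock: 9.5
position: [0.593, -0.3558, 0.0024]
ee_rot: [-0.724, -3.057, 0.0]
force: [-0.2, -0.0, 0.1]
width: 0.432
gripper_force: 12.0
```

Call:
{"name": "jog_arm", "arguments": {"moves": [[0,0,-0.02,0],[0,0,-0.06,0],[0,0,-0.11,0],[0,0,-0.16,0],[0,0,-0.16,0]]}}

```text
clock: 10.12
position: [0.596, -0.3561, 0.169]
ee_rot: [0.722, 3.048, -0.002]
force: [0.3, -0.5, -0.5]
width: 0.435
gripper_force: 12.0
```

```bash
python3 - <<'E'
from h import *
o=arm.observe(); print(o["width"],o["gripper_force"])
goto(tow([-.0435,-.038,.16]),-82.045)
I=arm.get_image("scene"); w=cloud(I); d=w-o["position"]; a=np.radians(63.3); v=d@[np.cos(a),np.sin(a),0]; u=d@[np.sin(a),-np.cos(a),0]
m=(abs(u)<.05)&(abs(v)<.03)
for z0 in np.arange(-.02,.07,.01):
    s=m&(d[...,2]>z0)&(d[...,2]<z0+.01)
    if s.sum()>3: print(z0.round(2),s.sum(),np.percentile(u[s],[3,97]).round(3),np.percentile(v[s],[3,97]).round(3))
E
```

```text
0.4352885592232495 11.999964863061905
at [ 0.596  -0.3561  0.169 ] yaz 63.36 tilt 0.53 j7 1.248 -> shift [0.1221 0.3205 0.008 ] spin 2.5378
-0.01 17 [-0.034 -0.002] [-0.016  0.022]
0.0 92 [-0.032  0.002] [-0.017  0.022]
0.01 34 [-0.005  0.001] [-0.014  0.021]
0.02 38 [-0.012  0.001] [-0.022  0.025]
0.03 53 [-0.013 -0.001] [-0.029  0.027]
0.04 51 [-0.013  0.   ] [-0.028  0.026]
0.05 48 [-0.013  0.006] [-0.029  0.028]
0.06 30 [-0.015  0.007] [-0.029  0.029]
```

Call:
{"name": "jog_arm", "arguments": {"moves": [[0.01,0.005,0,0.1],[0.02,0.01,0,0.25],[0.03,0.015,0,0.43],[0.04,0.02,0,0.61],[0.05,0.028,0,0.79],[0.06,0.035,0,0.97],[0.063,0.036,0,1.15],[0.063,0.036,0,1.33],[0.063,0.036,0,1.51],[0.063,0.036,0,1.69],[0.063,0.036,0,1.87],[0.063,0.036,0,2.05],[0.063,0.036,0,2.23],[0.063,0.036,0,2.4],[0.063,0.036,0,2.5],[0.063,0.036,0,2.538],[0.063,0.036,0,2.538],[0.063,0.036,0,2.538],[0.063,0.036,0,2.538]]}}

```text
clock: 12.55
position: [0.5527, -0.2954, 0.1623]
ee_rot: [-3.134, -0.218, 0.0]
force: [0.8, -1.0, -0.1]
width: 0.436
gripper_force: 12.0
```

```bash
python3 - <<'E'
from h import *
o=arm.observe(); print(o["clock"],o["width"],o["gripper_force"])
goto(tow([-.0435,-.038,.16]),-82.045)
E
```

```text
12.55 0.43572345473984275 11.999985426664352
at [ 0.5527 -0.2954  0.1623] yaz -82.03 tilt 0.01 j7 -1.075 -> shift [ 0.1161 -0.267   0.0023] spin 0.0003
```

Call:
{"name": "jog_arm", "arguments": {"moves": [[0.01,-0.04,0,0],[0.02,-0.09,0,0],[0.04,-0.14,0,0],[0.06,-0.19,0,0],[0.085,-0.23,0,0],[0.105,-0.258,0,0],[0.116,-0.267,0,0],[0.116,-0.267,0,0],[0.116,-0.267,0,0],[0.116,-0.267,0,0]]}}

```text
clock: 13.8
position: [0.6303, -0.0168, 0.1624]
ee_rot: [3.134, 0.214, -0.0]
force: [-0.2, 0.4, -0.9]
width: 0.431
gripper_force: 12.0
```

```bash
python3 - <<'E'
from h import *
o=arm.observe(); print(o["clock"],o["width"],o["gripper_force"],tok(o["position"]))
goto(tow([-.0435,-.038,.056]),-82.045)
for n in("scene","top"):
    I=arm.get_image(n); k=tok(cloud(I)); d=k-tok(o["position"])
    m=(abs(d[...,0]-.01)<.045)&(abs(d[...,1])<.024)
    for lo,hi in((-.005,.012),(.012,.022),(.024,.045)):
        s=m&(d[...,2]>lo)&(d[...,2]<hi)
        if s.sum()>3: print(n,lo,s.sum(),"kx",np.percentile(k[s][:,0],[2,98]).round(4),"ky",np.percentile(k[s][:,1],[2,98]).round(4))
    if n=="scene": save("s2.png",cv2.resize(I["color"][60:290,160:400],(720,600),interpolation=cv2.INTER_CUBIC))
E
```

```text
13.8 0.43099822197548043 11.99993759393692 [-0.04404909 -0.03991498  0.16240116]
at [ 0.6303 -0.0168  0.1624] yaz -82.19 tilt 0.05 j7 -1.569 -> shift [ 0.0006 -0.002   0.1064] spin -0.0026
scene -0.005 105 kx [-0.0506 -0.0131] ky [-0.0544 -0.0174]
scene 0.012 36 kx [-0.0509 -0.0436] ky [-0.0562 -0.0172]
scene 0.024 81 kx [-0.0549 -0.0476] ky [-0.0627 -0.0168]
```

View pics/s2.png

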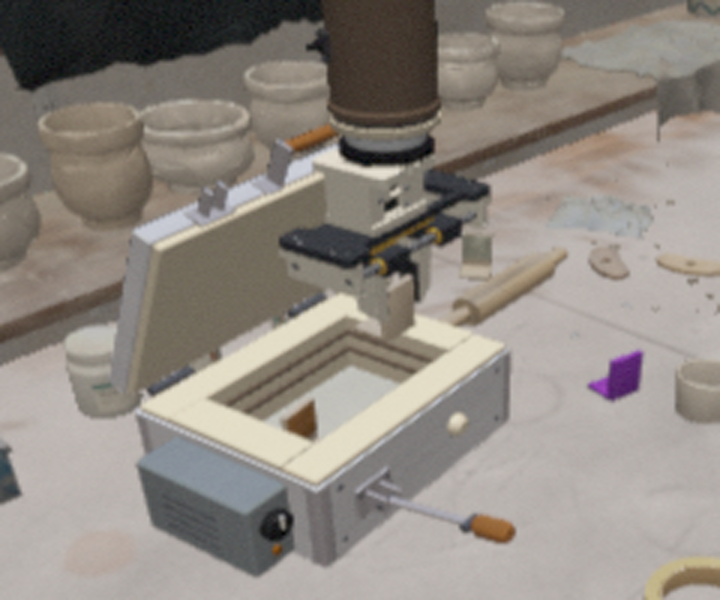

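The image shows the tile held upright at crop (400,305) above the front half of the chamber. The lid bar at (310,138) is further back, and the kiln tile at (300,420) is undisturbed. I descend.

Call:
{"name": "jog_arm", "arguments": {"moves": [[0.002,0,0.025,0],[0.002,0,0.05,0],[0.002,0,0.07,0],[0.002,0,0.085,0],[0.002,0,0.095,0],[0.002,0,0.102,0],[0.002,0,0.107,0],[0.002,0,0.109,0],[0.002,0,0.109,0],[0.002,0,0.109,0]]}}

```text
clock: 15.15
position: [0.633, -0.0146, 0.0536]
ee_rot: [3.134, 0.217, 0.001]
force: [0.1, 0.1, -0.3]
width: 0.432
gripper_force: 12.0
```

Call:
{"name": "jog_arm", "arguments": {"moves": [[0,0,0.0005,0],[0,0,0.001,0],[0,0,0.001,0]]}}

```text
clock: 15.52
position: [0.6328, -0.0147, 0.0523]
ee_rot: [3.134, 0.217, 0.0]
force: [0.0, -0.0, 0.2]
width: 0.437
gripper_force: 12.0
```

Call:
{"name": "jog_arm", "arguments": {"moves": [[0,0,0,0],[0,0,0,0],[0,0,0,0],[0,0,0,0]], "hand": 0.052}}

```text
clock: 16.02
position: [0.6328, -0.0146, 0.0523]
ee_rot: [3.134, 0.217, 0.0]
force: [-0.3, 0.3, -0.4]
width: 0.566
gripper_force: 0.0
```

Released. I go straight up, then look at both tiles.

Call:
{"name": "jog_arm", "arguments": {"moves": [[0,0,-0.015,0],[0,0,-0.04,0],[0,0,-0.08,0],[0,0,-0.13,0],[-0.03,0,-0.18,0],[-0.08,0,-0.23,0],[-0.13,0,-0.27,0],[-0.13,0,-0.3,0],[-0.13,0,-0.3,0],[-0.13,0,-0.3,0]]}}

```text
clock: 17.27
position: [0.5039, -0.0325, 0.3525]
ee_rot: [3.134, 0.218, 0.001]
force: [0.2, 0.0, 0.1]
width: 0.566
gripper_force: 0.0
```

```bash
python3 - <<'E'
from h import *
o=arm.observe(); print(o["clock"],tok(o["position"]))
for n in("scene","top"):
    I=arm.get_image(n); k=tok(cloud(I))
    t=(k[...,2]>.06)&(k[...,2]<.113)&(abs(k[...,0])<.058)&(abs(k[...,1])<.088)
    kk,l,st,_=cv2.connectedComponentsWithStats(t.astype(np.uint8))
    for i in range(1,kk):
        if st[i,4]>15:
            P=k[l==i]; Q=P[P[:,2]>.085]; print(n,st[i,4],P.min(0).round(3),P.max(0).round(3),cv2.minAreaRect(Q[:,:2].astype(np.float32)) if len(Q)>4 else 0)
    if n=="top": save("t2.png",cv2.resize(I["color"][115:235,215:345],(650,600),interpolation=cv2.INTER_CUBIC))
    hsv=cv2.cvtColor(I["color"],cv2.COLOR_RGB2HSV)
    b=k[(hsv[...,1]>110)&(hsv[...,2]>50)&(hsv[...,0]<20)&(k[...,2]>.25)&(k[...,2]<.38)&(abs(k[...,1]+.045)<.06)&(abs(k[...,0])<.07)]
    if len(b): print("bar",len(b),np.median(b,0).round(4))
E
```

```text
17.275 [-0.17147725 -0.03793434  0.35254991]
scene 60 [-0.049 -0.088  0.073] [-0.024 -0.014  0.108] ((-0.04378129914402962, -0.035284027457237244), (0.008802865631878376, 0.0420771948993206), 1.930625319480896)
scene 144 [-0.014  0.033  0.061] [-0.002  0.077  0.11 ] ((-0.006683069281280041, 0.05687825381755829), (0.00986174400895834, 0.040390025824308395), 7.515202045440674)
bar 125 [ 0.0219 -0.0415  0.3554]
top 61 [-0.011  0.031  0.068] [-0.001  0.07   0.111] ((-0.005169078707695007, 0.05074435472488403), (0.008776895701885223, 0.03911826014518738), 5.027055263519287)
bar 136 [ 0.0249 -0.0456  0.3575]
```

View pics/t2.png

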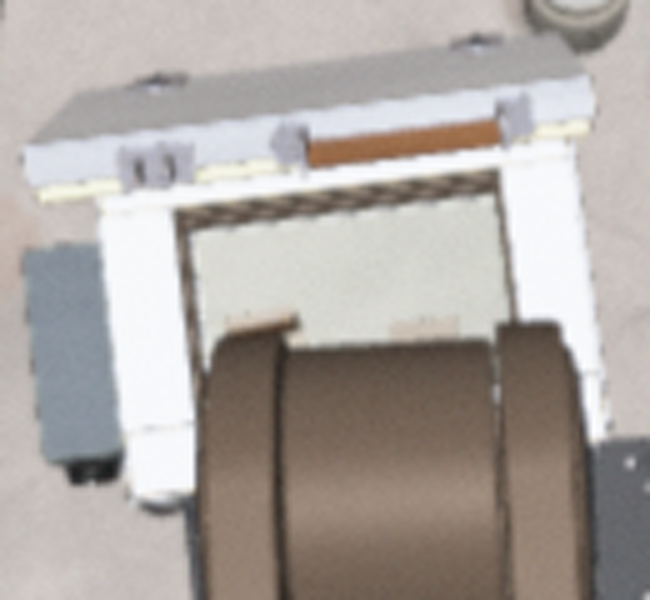

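The tile stands in the chamber at (−28, −38) mm, its upright 58 mm tall with the top at z 0.108. The kiln tile is unchanged. In the top view the wrist covers most of our tile; its foot shows at crop (425,328), and the bar is at (405,142). Next I hook the bar from behind with closed fingers and ease the lid forward to about 0.97 rad, which friction should still hold.

```bash
python3 - <<'E'
from h import *
goto(tow([.047,-.045,.362]),-82.045)
E
```

```text
at [ 0.5037 -0.0325  0.3514] yaz -82.05 tilt 0.1 j7 -1.503 -> shift [ 0.2186  0.0071 -0.0109] spin -0.0001
```

Call:
{"name": "jog_arm", "arguments": {"moves": [[0,0.007,-0.02,0],[0.03,0.007,-0.02,0],[0.07,0.007,-0.02,0],[0.11,0.007,-0.02,0],[0.15,0.007,-0.02,0],[0.185,0.007,-0.02,0],[0.21,0.007,-0.02,0],[0.2175,0.007,-0.018,0],[0.2175,0.007,-0.015,0],[0.2175,0.007,-0.015,0]], "hand": 0}}

```text
clock: 18.62
position: [0.7196, -0.0098, 0.3672]
ee_rot: [3.134, 0.217, -0.001]
force: [-0.6, -0.2, 0.7]
width: 0.007
gripper_force: 0.0
```

```bash
python3 - <<'E'
from h import *
goto(tow([.047,-.045,.317]),-82.045); o=arm.observe(); print(o["clock"],tok(o["position"]),o["force"],o["width"])
I=arm.get_image("scene"); k=tok(cloud(I)); q=tok(o["position"]); d=k-q
m=(abs(d[...,0])<.015)&(abs(d[...,1])<.03)&(d[...,2]>0)&(d[...,2]<.07)
print(m.sum(), np.percentile(d[m],[2,98],axis=0).round(3))
E
```

```text
at [ 0.7196 -0.0098  0.3672] yaz -82.08 tilt 0.04 j7 -1.541 -> shift [ 0.0017 -0.0003  0.0502] spin -0.0006
18.625 [ 0.04535416 -0.0452714   0.36720095] [-0.59893259 -0.22715605  0.71602807] 0.006927117344677177
294 [[-0.012 -0.015  0.027]
 [ 0.01   0.021  0.069]]
```

Call:
{"name": "jog_arm", "arguments": {"moves": [[0.002,0,0.012,0],[0.002,0,0.025,0],[0.002,0,0.038,0],[0.002,0,0.05,0],[0.002,0,0.05,0]]}}

```text
clock: 19.3
position: [0.7218, -0.0093, 0.3158]
ee_rot: [3.134, 0.217, -0.004]
force: [-0.2, -0.3, -0.3]
width: 0.005
gripper_force: 0.0
```

```bash
python3 - <<'E'
from h import *
o=arm.observe(); q=tok(o["position"]); print(o["clock"],q,o["force"])
for a in np.linspace(1.18,.95,9):
    c,s=np.cos(a),np.sin(a); b=np.array([.108-.25*c+.014*s,.116+.25*s+.014*c]); print(a.round(3),b.round(4),"rel", (b+[.0175,-.038]-q[[0,2]]).round(4))
E
```

```text
19.3 [ 0.047546   -0.04511488  0.31581045] [-0.24568563 -0.28297548 -0.31334151]
1.18 [0.0257 0.3525] rel [-0.0043 -0.0013]
1.151 [0.0189 0.35  ] rel [-0.0111 -0.0038]
1.122 [0.0123 0.3474] rel [-0.0178 -0.0064]
1.094 [0.0056 0.3445] rel [-0.0244 -0.0093]
1.065 [-0.0009  0.3415] rel [-0.0309 -0.0123]
1.036 [-0.0073  0.3383] rel [-0.0374 -0.0156]
1.007 [-0.0137  0.3349] rel [-0.0437 -0.019 ]
0.979 [-0.0199  0.3313] rel [-0.0499 -0.0225]
0.95 [-0.026   0.3275] rel [-0.0561 -0.0263]
```

Call:
{"name": "jog_arm", "arguments": {"moves": [[-0.004,0,0.001,0],[-0.008,0,0.0025,0],[-0.013,0,0.0045,0],[-0.018,0,0.0064,0],[-0.024,0,0.009,0],[-0.03,0,0.012,0],[-0.036,0,0.015,0],[-0.042,0,0.018,0],[-0.047,0,0.021,0],[-0.051,0,0.023,0],[-0.053,0,0.0245,0],[-0.053,0,0.0245,0]]}}

```text
clock: 20.8
position: [0.6697, -0.0165, 0.2927]
ee_rot: [3.134, 0.217, -0.0]
force: [0.7, 0.9, -0.2]
width: 0.006
gripper_force: 0.0
```

```bash
python3 - <<'E'
from h import *
o=arm.observe(); q=tok(o["position"]); print(o["clock"],q,o["force"])
bar("scene")
E
```

```text
20.8 [-0.00502543 -0.04506287  0.2927402 ] [ 0.68697505  0.86256759 -0.17388685]
scene bar 120 [-0.027  -0.0441  0.3319] angle~ 1.003
```

Call:
{"name": "jog_arm", "arguments": {"moves": [[0.006,0,0,0],[0.006,0,-0.02,0],[0.006,0,-0.04,0],[0,0,-0.055,-0.1],[-0.01,0,-0.055,-0.28],[-0.0185,0,-0.055,-0.46],[-0.0185,0,-0.055,-0.64],[-0.0185,0,-0.055,-0.82],[-0.0185,0,-0.055,-1.0],[-0.0185,0,-0.055,-1.18],[-0.0185,0,-0.055,-1.36],[-0.0185,0,-0.055,-1.5],[-0.0185,0,-0.055,-1.571],[-0.0185,0,-0.055,-1.571],[-0.0185,0,-0.055,-1.571]], "hand": 0.034}}

```text
clock: 22.72
position: [0.6518, -0.0191, 0.3478]
ee_rot: [-2.064, -2.368, -0.0]
force: [0.1, 0.0, 0.4]
width: 0.373
gripper_force: 0.0
```

```bash
python3 - <<'E'
from h import *
goto(tow([-.0235,-.045,.287]),7.955); o=arm.observe(); print(o["clock"],tok(o["position"]),o["force"],o["width"])
bar("scene")
I=arm.get_image("scene"); save("s3.png",cv2.resize(I["color"][60:290,160:400],(720,600),interpolation=cv2.INTER_CUBIC))
E
```

```text
at [ 0.6518 -0.0191  0.3478] yaz 7.85 tilt 0.0 j7 -0.075 -> shift [ 0.0001 -0.0004  0.0608] spin -0.0019
22.725 [-0.02312319 -0.04511586  0.34776463] [0.08689555 0.03751392 0.44479689] 0.37281132564155806
scene bar 114 [-0.0276 -0.0427  0.3325] angle~ 1.003
```

View pics/s3.png

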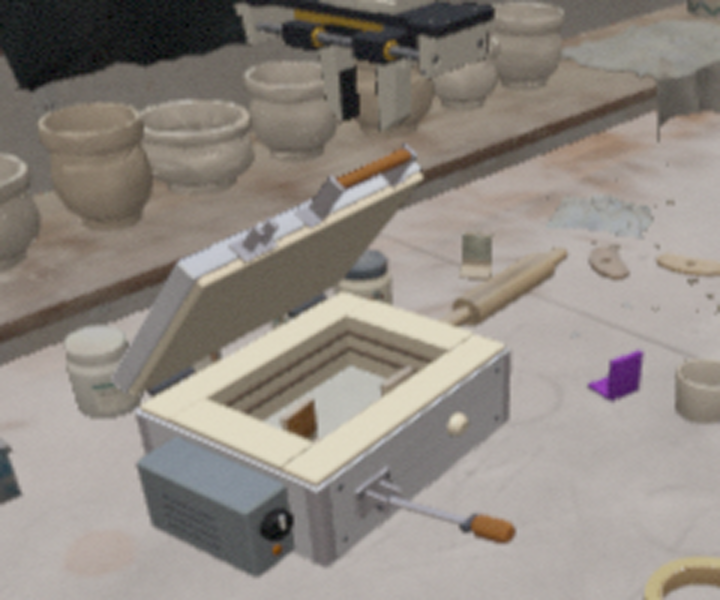

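The gripper is open and turned above the bar at crop (375,165). Both tiles stand in the chamber, at (300,418) and (400,380). I descend over the bar and grip it.

Call:
{"name": "jog_arm", "arguments": {"moves": [[0,0,0.015,0],[0,0,0.03,0],[0,0,0.043,0],[0,0,0.053,0],[0,0,0.06,0],[0,0,0.061,0],[0,0,0.061,0]]}}

```text
clock: 23.7
position: [0.6518, -0.0191, 0.2872]
ee_rot: [2.062, 2.37, 0.001]
force: [-0.3, -0.3, 0.5]
width: 0.372
gripper_force: 0.0
```

Call:
{"name": "jog_arm", "arguments": {"moves": [[0,0,0,0],[0,0,0,0],[0,0,0,0],[0,0,0,0]], "hand": 0.006, "newtons": 35}}

```text
clock: 24.2
position: [0.6516, -0.0191, 0.287]
ee_rot: [2.062, 2.37, 0.0]
force: [-0.7, -0.3, 2.4]
width: 0.138
gripper_force: 35.0
```

```bash
python3 - <<'E'
from h import *
o=arm.observe(); q=tok(o["position"]); print(o["clock"],q,o["force"],o["width"]*.0918)
r=np.hypot(.25,.014); ph=np.arctan2(.014,.25)
a0=np.arccos((.108-q[0])/r)-ph; z0=.116+r*np.sin(a0+ph)
print("a0",a0,"bar z",z0,"grasp above reported",z0-q[2])
x0=.108-r*np.cos(a0+ph)
for a in np.r_[np.linspace(a0,0,40)]:
    print("[0, %.4f, %.4f, 0],"%(.108-r*np.cos(a+ph)-x0, -(.116+r*np.sin(a+ph)-z0)))
E
```

```text
24.2 [-0.0232867  -0.04505361  0.28703588] [-0.73906153 -0.26255875  2.42458671] 0.012707720133830785
a0 0.9629321723084576 bar z 0.3292130431252965 grasp above reported 0.04217716023021534
[0, 0.0000, -0.0000, 0],
[0, -0.0052, 0.0033, 0],
[0, -0.0104, 0.0067, 0],
[0, -0.0154, 0.0103, 0],
[0, -0.0204, 0.0140, 0],
[0, -0.0253, 0.0178, 0],
[0, -0.0300, 0.0217, 0],
[0, -0.0347, 0.0258, 0],
[0, -0.0393, 0.0299, 0],
[0, -0.0438, 0.0342, 0],
[0, -0.0481, 0.0386, 0],
[0, -0.0524, 0.0430, 0],
[0, -0.0565, 0.0476, 0],
[0, -0.0606, 0.0523, 0],
[0, -0.0645, 0.0571, 0],
[0, -0.0683, 0.0620, 0],
[0, -0.0719, 0.0669, 0],
[0, -0.0755, 0.0720, 0],
[0, -0.0789, 0.0772, 0],
[0, -0.0822, 0.0824, 0],
[0, -0.0854, 0.0877, 0],
[0, -0.0884, 0.0931, 0],
[0, -0.0913, 0.0985, 0],
[0, -0.0941, 0.1041, 0],
[0, -0.0967, 0.1097, 0],
[0, -0.0992, 0.1153, 0],
[0, -0.1015, 0.1211, 0],
[0, -0.1037, 0.1268, 0],
[0, -0.1058, 0.1327, 0],
[0, -0.1077, 0.1385, 0],
[0, -0.1095, 0.1445, 0],
[0, -0.1111, 0.1504, 0],
[0, -0.1126, 0.1564, 0],
[0, -0.1139, 0.1625, 0],
[0, -0.1151, 0.1685, 0],
[0, -0.1161, 0.1746, 0],
[0, -0.1170, 0.1808, 0],
[0, -0.1177, 0.1869, 0],
[0, -0.1183, 0.1930, 0],
[0, -0.1187, 0.1992, 0],
```

Call:
{"name": "jog_arm", "arguments": {"moves": [[0,-0.005,0.003,0],[0,-0.01,0.0066,0],[0,-0.0154,0.0103,0],[0,-0.0204,0.014,0],[0,-0.0253,0.0178,0],[0,-0.03,0.0217,0],[0,-0.0347,0.0258,0],[0,-0.0393,0.03,0],[0,-0.0438,0.0342,0],[0,-0.0481,0.0386,0],[0,-0.0524,0.043,0],[0,-0.0565,0.0476,0],[0,-0.0606,0.0523,0],[0,-0.0645,0.0571,0],[0,-0.0683,0.062,0],[0,-0.0719,0.067,0],[0,-0.0755,0.072,0],[0,-0.0775,0.075,0],[0,-0.0785,0.0765,0],[0,-0.0789,0.0772,0]]}}

```text
clock: 26.7
position: [0.5734, -0.03, 0.2097]
ee_rot: [2.062, 2.37, -0.0]
force: [0.9, 1.3, 0.7]
width: 0.141
gripper_force: 35.0
```

```bash
python3 - <<'E'
from h import *
o=arm.observe(); q=tok(o["position"]); print(o["clock"],q,o["force"],o["width"]*.0918,o["gripper_force"])
I=bar("scene")
r=np.hypot(.25,.014); ph=np.arctan2(.014,.25)
print("a from x",np.arccos((.108-q[0])/r)-ph,"from z",np.arcsin((q[2]+.0422-.116)/r)-ph)
E
```

```text
26.7 [-0.10227792 -0.0450749   0.20965272] [0.91749735 1.28138015 0.65704361] 0.01294061801975129 34.99046087265015
scene bar 84 [-0.1053 -0.0213  0.2547] angle~ 0.563
a from x 0.5179475880351323 from z 0.5175410553357203
```

Call:
{"name": "jog_arm", "arguments": {"moves": [[0,-0.0033,0.0052,0],[0,-0.0065,0.0105,0],[0,-0.0095,0.0159,0],[0,-0.0124,0.0213,0],[0,-0.0152,0.0269,0],[0,-0.0178,0.0325,0],[0,-0.0203,0.0381,0],[0,-0.0226,0.0439,0],[0,-0.0248,0.0496,0],[0,-0.0269,0.0555,0],[0,-0.0288,0.0613,0],[0,-0.0306,0.0673,0],[0,-0.0322,0.0732,0],[0,-0.0337,0.0792,0],[0,-0.035,0.0853,0],[0,-0.0362,0.0913,0],[0,-0.0372,0.0974,0],[0,-0.0381,0.1036,0],[0,-0.0388,0.109,0],[0,-0.0392,0.114,0]]}}

```text
clock: 29.25
position: [0.5356, -0.0354, 0.0956]
ee_rot: [2.061, 2.369, 0.002]
force: [5.8, -0.7, -0.2]
width: 0.139
gripper_force: 35.0
```

```bash
python3 - <<'E'
from h import *
o=arm.observe(); q=tok(o["position"]); print(o["clock"],q,o["force"],o["width"]*.0918,o["gripper_force"])
I=bar("scene")
r=np.hypot(.25,.014); ph=np.arctan2(.014,.25)
print("from z",np.arcsin((q[2]+.0422-.116)/r)-ph)
E
```

```text
29.25 [-0.14046129 -0.04516783  0.09563228] [ 5.80948984 -0.73570102 -0.23440395] 0.012772438401449676 34.98871386051178
scene bar 89 [-0.1423 -0.0202  0.1382] angle~ 0.072
from z 0.031361792869054037
```

Call:
{"name": "jog_arm", "arguments": {"moves": [[0,0.001,0.002,0],[0,0.001,0.004,0],[0,0.001,0.006,0],[0,0.001,0.0075,0],[0,0.001,0.009,0],[0,0.001,0.009,0]]}}

```text
clock: 30.05
position: [0.5355, -0.0355, 0.0901]
ee_rot: [2.061, 2.368, -0.001]
force: [-14.3, -2.4, 44.3]
width: 0.138
gripper_force: 35.0
```

```bash
python3 - <<'E'
from h import *
o=arm.observe(); q=tok(o["position"]); print(o["clock"],q,o["force"])
k=tok(cloud(bar("scene")))
m=(abs(k[...,0])<.09)&(abs(k[...,1])<.12)&(k[...,2]>.125)&(k[...,2]<.17); P=k[m]
A=np.c_[P[:,:2],np.ones(len(P))]; print(len(P),np.linalg.lstsq(A,P[:,2],rcond=None)[0],np.median(P[:,2]))
E
```

```text
30.05 [-0.14057776 -0.0452836   0.09008602] [-14.28376974  -2.37571541  44.29618356]
scene bar 95 [-0.1423 -0.0213  0.1358] angle~ 0.063
3108 [4.67004778e-03 4.34503962e-05 1.43767269e-01] 0.14370358568661884
```

The lid is shut: its top is level at z 0.144 and the seat pushes back with 44 N. I relax the pressure, let go and rise.

Call:
{"name": "jog_arm", "arguments": {"moves": [[0,0,-0.003,0],[0,0,-0.003,0]]}}

```text
clock: 30.35
position: [0.5354, -0.0355, 0.0905]
ee_rot: [2.062, 2.37, -0.001]
force: [-2.8, -1.1, 16.5]
width: 0.14
gripper_force: 35.0
```

Call:
{"name": "jog_arm", "arguments": {"moves": [[0,0,0,0],[0,0,0,0],[0,0,0,0],[0,0,-0.02,0],[0,0,-0.06,0],[0,0,-0.11,0],[0,0,-0.15,0],[0,0,-0.15,0]], "hand": 0.034}}

```text
clock: 31.35
position: [0.5372, -0.035, 0.2425]
ee_rot: [2.06, 2.367, 0.005]
force: [-0.3, 0.1, -0.8]
width: 0.375
gripper_force: 0.0
```

```bash
python3 - <<'E'
from h import *
o=arm.observe(); q=tok(o["position"]); print(o["clock"],q,o["force"],o["width"])
for n in("scene","top"):
    I=bar(n); k=tok(cloud(I)); hsv=cv2.cvtColor(I["color"],cv2.COLOR_RGB2HSV)
    m=(abs(k[...,0])<.09)&(abs(k[...,1])<.12)&(k[...,2]>.125)&(k[...,2]<.17); P=k[m]
    if len(P)>50: print(len(P),np.linalg.lstsq(np.c_[P[:,:2],np.ones(len(P))],P[:,2],rcond=None)[0].round(4))
    g=k[(hsv[...,1]>110)&(hsv[...,2]>50)&(hsv[...,0]<20)&(k[...,2]>.03)&(k[...,2]<.2)&(k[...,0]<-.15)&(k[...,0]>-.3)&(abs(k[...,1]-.075)<.05)]
    if len(g): print("latch",len(g),np.median(g,0).round(4),np.percentile(g,[2,98],axis=0).round(3).tolist())
goto(tow([-.2215,.0755,.16]),-82.045)
E
```

```text
31.35 [-0.13879543 -0.04497841  0.24246153] [-0.32454995  0.08240286 -0.75737408] 0.37455921474472287
scene bar 131 [-0.1433 -0.0372  0.1346] angle~ 0.058
3517 [0.0035 0.0007 0.1439]
latch 98 [-0.2265  0.0807  0.0845] [[-0.24, 0.071, 0.078], [-0.209, 0.086, 0.09]]
top bar 0 [nan nan nan] angle~ nan
3596 [0.0049 0.001  0.1443]
latch 61 [-0.2223  0.0716  0.0873] [[-0.236, 0.064, 0.081], [-0.208, 0.08, 0.094]]
at [ 0.5352 -0.0354  0.2391] yaz 7.94 tilt 0.03 j7 -0.056 -> shift [ 0.1206 -0.0807  0.0792] spin 1.5706
  return _methods._mean(a, axis=axis, dtype=dtype,
  ret = um.true_divide(
  ret = ret.dtype.type(ret / rcount)
```

The lid is shut and the latch is still down. The latch grip is centred near (−223, 76, 77.5) mm in the kiln frame, which matches the 104 mm radius at about 1.40 rad. I move over it with the closing line along the kiln's y.

Call:
{"name": "jog_arm", "arguments": {"moves": [[0.02,-0.03,0,0.1],[0.05,-0.06,0,0.28],[0.08,-0.082,0.02,0.46],[0.11,-0.082,0.04,0.64],[0.121,-0.082,0.06,0.82],[0.121,-0.082,0.079,1.0],[0.121,-0.082,0.079,1.18],[0.121,-0.082,0.079,1.36],[0.121,-0.082,0.079,1.5],[0.121,-0.082,0.079,1.571],[0.121,-0.082,0.079,1.571],[0.121,-0.082,0.079,1.571]], "hand": 0.05}}

```text
clock: 32.95
position: [0.437, 0.073, 0.1599]
ee_rot: [3.134, 0.22, -0.003]
force: [0.4, -0.2, -0.6]
width: 0.544
gripper_force: 0.0
```

```bash
python3 - <<'E'
from h import *
goto(tow([-.2232,.076,.0415]),-82.045); o=arm.observe(); print(o["clock"],tok(o["position"]),o["width"])
E
```

```text
at [0.437  0.073  0.1599] yaz -81.96 tilt 0.09 j7 -1.819 -> shift [ 1.000e-04 -2.000e-04  1.184e-01] spin 0.0014
32.95 [-0.22306893  0.07586002  0.15988339] 0.543510357476029
```

Call:
{"name": "jog_arm", "arguments": {"moves": [[0,0,0.04,0],[0,0,0.075,0],[0,0,0.1,0],[0,0,0.115,0],[0,0,0.1185,0],[0,0,0.1185,0],[0,0,0.1185,0]]}}

```text
clock: 33.83
position: [0.4382, 0.0733, 0.0427]
ee_rot: [-3.134, -0.218, -0.002]
force: [0.5, 0.1, -0.5]
width: 0.544
gripper_force: 0.0
```

Call:
{"name": "jog_arm", "arguments": {"moves": [[0,0,0,0],[0,0,0,0],[0,0,0,0],[0,0,0,0]], "hand": 0.01, "newtons": 15}}

```text
clock: 34.33
position: [0.4378, 0.0718, 0.0421]
ee_rot: [3.133, 0.216, -0.0]
force: [1.9, -5.5, 0.4]
width: 0.23
gripper_force: 15.0
```

```bash
python3 - <<'E'
from h import *
o=arm.observe(); q=tok(o["position"]); print(o["clock"],q,o["width"]*.0918,o["force"])
a0=1.40; print("knob z if at TCP x:", .06+np.sqrt(max(0,.104**2-(q[0]+.121)**2)))
for a in np.linspace(a0,0,29)[1:]: print("[%.4f, 0, %.4f, 0],"%(-.104*(np.sin(a)-np.sin(a0)),-.104*(np.cos(a)-np.cos(a0))),end=" ")
E
```

```text
34.325 [-0.22243959  0.07447639  0.04212393] 0.021074032470832928 [ 1.8986989  -5.46465954  0.35939471]
knob z if at TCP x: 0.08293490410147275
[0.0010, 0, -0.0051, 0], [0.0023, 0, -0.0101, 0], [0.0038, 0, -0.0151, 0], [0.0056, 0, -0.0200, 0], [0.0076, 0, -0.0248, 0], [0.0098, 0, -0.0295, 0], [0.0123, 0, -0.0341, 0], [0.0150, 0, -0.0385, 0], [0.0179, 0, -0.0428, 0], [0.0210, 0, -0.0470, 0], [0.0244, 0, -0.0510, 0], [0.0279, 0, -0.0548, 0], [0.0316, 0, -0.0584, 0], [0.0355, 0, -0.0619, 0], [0.0395, 0, -0.0651, 0], [0.0438, 0, -0.0682, 0], [0.0481, 0, -0.0710, 0], [0.0526, 0, -0.0736, 0], [0.0573, 0, -0.0760, 0], [0.0620, 0, -0.0781, 0], [0.0668, 0, -0.0800, 0], [0.0718, 0, -0.0817, 0], [0.0768, 0, -0.0831, 0], [0.0818, 0, -0.0843, 0], [0.0869, 0, -0.0852, 0], [0.0921, 0, -0.0858, 0], [0.0973, 0, -0.0862, 0], [0.1025, 0, -0.0863, 0],
```

Call:
{"name": "jog_arm", "arguments": {"moves": [[0.001,0.001,-0.005,0],[0.0023,0.0015,-0.01,0],[0.0038,0.0015,-0.015,0],[0.0056,0.0015,-0.02,0],[0.0076,0.0015,-0.0248,0],[0.0098,0.0015,-0.0295,0],[0.0123,0.0015,-0.034,0],[0.015,0.0015,-0.0385,0],[0.018,0.0015,-0.043,0],[0.021,0.0015,-0.047,0],[0.0244,0.0015,-0.051,0],[0.028,0.0015,-0.055,0],[0.0316,0.0015,-0.0584,0],[0.0355,0.0015,-0.062,0],[0.0395,0.0015,-0.065,0],[0.044,0.0015,-0.0682,0],[0.048,0.0015,-0.071,0],[0.0526,0.0015,-0.0736,0],[0.0555,0.0015,-0.075,0],[0.0573,0.0015,-0.076,0]]}}

```text
clock: 36.83
position: [0.4948, 0.0798, 0.1182]
ee_rot: [-3.134, -0.218, -0.0]
force: [-1.5, 1.1, 0.1]
width: 0.232
gripper_force: 15.0
```

```bash
python3 - <<'E'
from h import *
o=arm.observe(); q=tok(o["position"]); print(o["clock"],q,o["width"]*.0918,o["force"])
I=arm.get_image("scene"); k=tok(cloud(I)); hsv=cv2.cvtColor(I["color"],cv2.COLOR_RGB2HSV)
g=k[(hsv[...,1]>110)&(hsv[...,2]>50)&(hsv[...,0]<20)&(k[...,2]>.06)&(k[...,2]<.2)&(k[...,0]<-.09)&(k[...,0]>-.27)&(abs(k[...,1]-.075)<.03)]
print(len(g),np.median(g,0) if len(g) else 0)
save("s4.png",cv2.resize(I["color"][110:310,200:360],(480,600),interpolation=cv2.INTER_CUBIC))
E
```

```text
36.825 [-0.16489058  0.07453415  0.11822486] 0.02129003203743991 [-1.45613239  1.0835079   0.09790474]
53 [-0.1748333   0.07845229  0.16504609]
```

View pics/s4.png

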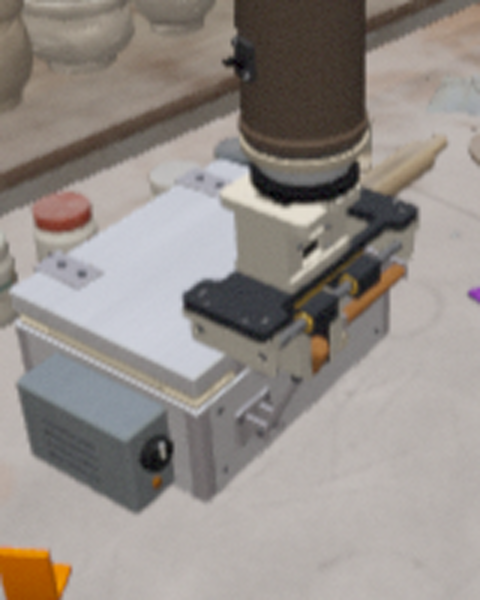

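The latch follows, with its grip held at crop (318,350) and the lid shut. I finish the arc.

Call:
{"name": "jog_arm", "arguments": {"moves": [[0.0047,0,-0.002,0],[0.0095,0,-0.004,0],[0.0145,0,-0.0057,0],[0.0195,0,-0.007,0],[0.0245,0,-0.0083,0],[0.0296,0,-0.0092,0],[0.0348,0,-0.0098,0],[0.038,0,-0.01,0],[0.041,0,-0.0103,0],[0.0435,0,-0.0103,0],[0.0455,0,-0.0103,0],[0.047,0,-0.0103,0],[0.047,0,-0.0103,0]]}}

```text
clock: 38.5
position: [0.5413, 0.0864, 0.1285]
ee_rot: [-3.134, -0.218, -0.0]
force: [-2.0, 3.4, 3.8]
width: 0.231
gripper_force: 15.0
```

```bash
python3 - <<'E'
from h import *
o=arm.observe(); q=tok(o["position"]); print(o["clock"],q,o["width"]*.0918,o["force"])
E
```

```text
38.5 [-0.1179716   0.07463544  0.12852634] 0.021167905086090878 [-2.01890553  3.38963611  3.83893531]
```

Call:
{"name": "jog_arm", "arguments": {"moves": [[0.0015,0,0,0],[0.003,0,0,0],[0.0045,0,0,0],[0.0045,0,0,0]]}}

```text
clock: 39.0
position: [0.5424, 0.0865, 0.1281]
ee_rot: [3.133, 0.218, -0.009]
force: [-14.1, 1.1, 12.8]
width: 0.233
gripper_force: 15.0
```

The stop is felt: 14 N, and the tool moved only about 1 mm. I relax, release and lift clear.

Call:
{"name": "jog_arm", "arguments": {"moves": [[-0.003,0,0,0],[-0.003,0,0,0]]}}

```text
clock: 39.25
position: [0.5421, 0.0865, 0.1283]
ee_rot: [-3.134, -0.218, 0.001]
force: [-4.1, 3.3, 2.9]
width: 0.23
gripper_force: 15.0
```

Call:
{"name": "jog_arm", "arguments": {"moves": [[0,0,0,0],[0,0,0,0],[0,0,0,0],[0,0,-0.02,0],[0,0,-0.05,0],[0,0,-0.1,0],[-0.05,0,-0.14,0],[-0.1,0.05,-0.16,0],[-0.15,0.1,-0.16,0],[-0.15,0.15,-0.16,0],[-0.15,0.2,-0.16,0],[-0.15,0.2,-0.16,0],[-0.15,0.2,-0.16,0]], "hand": 0.044}}

```text
clock: 40.88
position: [0.4217, -0.1321, 0.2883]
ee_rot: [-3.134, -0.217, 0.0]
force: [-0.3, 0.4, -0.9]
width: 0.48
gripper_force: 0.0
```

```bash
python3 - <<'E'
from h import *
o=arm.observe(); print(o["clock"],tok(o["position"]),o["force"],o["dq"].round(3))
for n in("scene","top"):
    I=arm.get_image(n); k=tok(cloud(I)); hsv=cv2.cvtColor(I["color"],cv2.COLOR_RGB2HSV)
    g=k[(hsv[...,1]>110)&(hsv[...,2]>50)&(hsv[...,0]<20)&(k[...,2]>.14)&(k[...,2]<.2)&(k[...,0]<-.09)&(k[...,0]>-.27)&(abs(k[...,1]-.075)<.03)]
    print(n,"latch",len(g),np.median(g,0).round(4),np.percentile(g,[2,98],axis=0).round(3).tolist())
    P=k[(abs(k[...,0])<.09)&(abs(k[...,1])<.12)&(k[...,2]>.125)&(k[...,2]<.17)]
    print(len(P),np.linalg.lstsq(np.c_[P[:,:2],np.ones(len(P))],P[:,2],rcond=None)[0].round(4))
    if n=="scene": save("s5.png",cv2.resize(I["color"][110:310,200:360],(480,600),interpolation=cv2.INTER_CUBIC))
E
```

```text
40.875 [-0.26663307 -0.12519465  0.28833303] [-0.25927651  0.43610481 -0.9335025 ] [-0.018 -0.005 -0.02   0.004 -0.003 -0.     0.   ]
scene latch 94 [-0.1257  0.0821  0.1707] [[-0.131, 0.073, 0.154], [-0.117, 0.087, 0.18]]
3500 [0.0035 0.0004 0.1439]
top latch 35 [-0.1218  0.0712  0.1803] [[-0.129, 0.065, 0.174], [-0.114, 0.079, 0.183]]
5519 [0.0035 0.0004 0.1443]
```

View pics/s5.png

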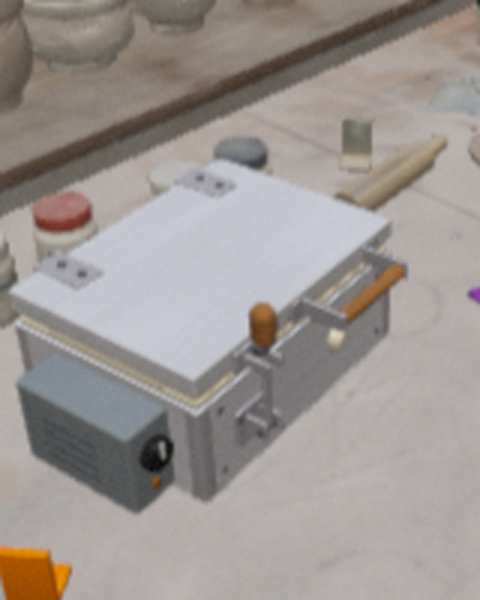

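The lid is flush, and the latch stands upright with its grip at crop (263,325) and its head over the fork. The measured offset from vertical is about 1 mm, and the robot is clear of everything. I hand in.

```bash
python3 -c "
from cell import arm
print(arm.sign_off())"
```

```text
the job is handed in; nothing more can be done
None
```

I handed the job in at about 41 s: the tile stands in the kiln clear of the other tile and the walls, the lid is shut and the latch is upright over the fork. No verdict came back, and I placed the tool using a measured correction because its reported height read about 34 mm too low.

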